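# Clamp a glued gift box in the closing jig

### The job

The glued gift box is sitting in the plywood closing jig. With the outside of a finger push the steel clamp strap round until it is fully home over the box against its keeper, and only then push the cam lever on it all the way down so that the rubber foot presses on the box; then let go and move clear. Push only: do not lift the box or shift it out of its nest, and leave the other things on the table alone.

Things in the scene. Friction and masses are not known exactly. Their poses are not given: they have to be found in the camera images.
- jig: plywood base plate 215 x 170 x 12 mm fixed to the table (place and yaw vary). Origin: centre of its underside; z up, -x points roughly to the robot. Box nest at its centre, corner angles up to 28 mm above the table. Strap pivot post (vertical axis) at x=+80 mm, y=0.
- keeper (a point): centre of the slot of the keeper, at jig x=-85 mm, y=0, 85 mm above the table: a fixed C-shaped steel post 18 mm wide in x, from y=-28 to +13 mm in the jig's frame and up to 98 mm above the table; its slot is open to the jig's +y and takes the strap from that side.
- swing_strap (a joint): clamp strap's angle about its vertical pivot, rad: 0 = fully home over the box along the jig's -x, in the keeper on its stop; grows as it opens towards the jig's +y (a point at radius r is at jig x = 80 mm - r cos(angle), y = r sin(angle)); range 0 to 1.6, starts at 0.9 to 1.4. About 1.3 N at the tab turns it slowly; stays where it is left.
- strap_pivot (a point): on the strap's vertical pivot axis, at the height of the strap's underside (80 mm above the table). The strap is a flat steel bar 28 mm wide, 8 mm thick, with its top at 88 mm, reaching 201 mm from the pivot.
- strap_tab (a point): centre of the upright tab at the free end of the strap, 198 mm from the pivot axis: a steel plate 8 mm thick (across the strap), 34 mm long (along it), 80 to 124 mm above the table; this point is at 104 mm. Beyond the keeper when the strap is home. The place to push with the finger, from the open side.
- cam_lever (a joint): cam lever's angle about its level axis across the strap, rad: 0 = raised, 65 degrees above level, leaning to the strap's free end; 1.03 = fully down on its stop, 6 degrees above level, along the strap to its free end. Starts at 0 to 0.2. Takes 3 to 7 N near its end, stays where it is left, and stays down. It lowers the foot 13 mm; not before the strap is home.
- lever_pivot (a point): on the lever's axis, 80 mm from the strap pivot along the strap, 102 mm above the table.
- lever_tip (a point): free end of the lever, 70 mm from its axis. The last 30 mm is a black plastic paddle 22 mm wide and 10 mm thick, centred on the line from lever_pivot to lever_tip. Push on its upper face (the face towards the strap pivot while raised).
- clamp_foot: round rubber foot, 32 mm across, hanging under the strap at the lever's place; origin: centre of its underside, 64 mm above the table with the lever raised, 10 mm above the box. Sprung: presses with about 10 N when the lever is down.
- gift_box: loose closed white gift box in the nest, 81 x 120 x 42 mm (its long side across the strap), origin: centre of its underside, 12 mm above the table; its top is 54 mm above the table.
- clear_tape_roll: bystander: loose tape roll, 96 mm across, 45 mm high, lying on the table; origin: centre of its underside.
- glue: bystander: loose glue stick, 25 mm thick, 88 mm long, lying on the table; origin: centre of its underside.
- tape_ring: bystander: loose masking tape roll, 100 mm across, 25 mm high, lying on the table; origin: centre of its underside.
- next_box: bystander: another loose white gift box, 86 x 165 x 50 mm, on the table behind the jig; origin: centre of its underside.
Not all that is in view belongs to the job. Leave any yellow look-alike of the gift_box alone.

How it is judged (in metres and radians):
On the way, in this order (a step that is already met when the one before it is completed fails the run):
1. the strap is home over the box while the lever is still raised (value of joint swing_strap below 0.06 rad and value of joint cam_lever below 0.5 rad), for 0.2 s.
2. the lever is fully down and the foot presses on the box (value of joint cam_lever above 0.93 rad and contact force between clamp_foot and gift_box above 4 N), for 0.2 s.
At the end, for the whole second after the job is handed in: the strap is home over the box (angle under 0.06 rad), the lever is down (over 0.93 of 1.03 rad), the foot presses on the box with more than 4 N, the box is at rest in its nest within 12 mm of where it was, and the other loose things are within 30 mm of where they were (all of step 2 and value of joint swing_strap below 0.06 rad and distance of gift_box from where it was at the start of the episode below 0.012 m and linear speed of gift_box below 0.01 m/s and distance of each of clear_tape_roll, glue, tape_ring, next_box from where it was at the start of the episode below 0.03 m); the robot touches nothing.
It fails at once if the lever is lowered while the strap is not yet home (value of joint cam_lever above 0.5 rad and value of joint swing_strap above 0.12 rad).
It fails at once if the box is lifted or shifted out of its nest (distance of gift_box from where it was at the start of the episode above 0.012 m).
It fails at once if another loose thing is moved (distance of any of clear_tape_roll, glue, tape_ring, next_box from where it was at the start of the episode above 0.03 m).
It also fails if it takes over 54 s, if anything falls off the work surface, if the arm or the gripper's body presses on something with over 40 N, if the wrist force passes 120 N, or if a joint passes its speed limit or range.

### The arm

A 6-joint arm with a two-finger parallel gripper is mounted at the origin on a cart in front of the work surface, level with it; the furniture and walls round the work are solid. World frame = base frame: x ahead of the robot, y to its left, z up, the work surface at z = 0. Lengths are in m, angles in degrees, forces in N, time in s.
With the tool pointing down it reaches from about 0.25 to 0.725 m from the base axis. Payload 9.7 kg.
Tool frame: the origin (TCP) lies between the finger pads; the fingertips stand 17 mm ahead of it and the grasp point (between the pads) lies 2 mm behind it; z points along the fingers, y is the direction in which the jaws open and shut (so a half turn about z gives the same grasp; the last joint's range is limited). The gripper opens to 85 mm and grips with 20 to 120 N. Pads are 22 mm wide; open, the fingers measure 114 mm over their backs; the gripper's body (76 mm by 85 mm) begins 54 mm behind the grasp point. The pads swing forward as they close: fully open they stand 13 mm farther back than shut.
Start: joints at [-75.745, 4.979, 10.078, 95.1, 0, 90], TCP at [0.135, -0.533, 0.248] pointing down, gripper open.
Joint ranges: [-179.16, 179.16], [-48.56, 103.87], [-65.8, 70.77], [-126.05, 130.52], [-82.76, 87.17], [-180, 180]. Speed limits (degrees/s): [127.2, 127.2, 147.25, 180, 180, 180].

### API

Orientations are given as [roll, pitch, yaw] about the fixed x, y, z axes, in that order (R = Rz(yaw) Ry(pitch) Rx(roll)).
In Python, from workcell import monitor, cams, order gives the robot as it stands. The module is installed in compiled form; this text tells all that it offers.
- The arm moves only by the shell command python3 -m handwheel 'ROWS' [OPENING] [FORCE]. ROWS is JSON, a list of rows, each a list of 6 numbers: the shift along the tool's x, y, z in m, then the turn, a rotation vector about the tool's x, y, z in degrees. In form: [[tx, ty, tz, wx, wy, wz], ...]. A call has exactly 8 rows; each row shifts and turns the commanded pose from where the row before left it, along the tool's axes as they then stand; what a row does not reach is not made up. A row lasts 1/12 s, in which the tool goes at most 41.7 mm and 7.16 degrees, less where a joint would pass 70% of its speed; a pose out of reach is approached as far as the arm can. A call is refused whole if a number of a shift passes 0.0417 or a number of a turn 7.16, either way. A call with a gripper value outside its range is refused whole. OPENING is the opening, from -1 (shut) to 1 (fully open), set as the call begins (- or left out, the last holds). The fingers move at their own pace and stop on an object; FORCE is the grip in N (left out, the last holds). Time passes only in rows, so rows that do not move let the fingers close, or fill a call up. It gives the time, the measured TCP pose, the force and the opening at its end, in the units of the state.
- monitor.get_obs(): the state, without advancing time (a new reading comes with each control period).
- cams.camera(name): name is "scene" or "top" or "wrist"; returns a dict with "img" (420x560x3 uint8, red, green, blue), "depth" (420x560 float32, m along the optical axis (not along the pixel's ray), 0 where there is no reading), "fx", "fy", "cx", "cy" (pixels), "rvec" (rotation vector, rad) and "tvec" (3), from world to camera coordinates, as OpenCV has them; the wrist camera has in their place "tool_from_camera" (4x4, takes a point from camera to tool coordinates, whose origin is the TCP and whose axes are the flange's). Camera axes: x right, y down, z forward; pixel columns grow to the right and rows downward; lengths in m; the calibration is good to about 2 mm. A picture is of the moment at which its call begins: read the wrist's pose just before it.
- order.job_done(): hands the job in, once; it reports no verdict.
The state is a dict: "time": time; "q": joint angles; "qd": joint speeds; "joint_efforts": joint torques, N m; "ee_pos": TCP position; "tcp_rot": TCP orientation; "wrist_force": force on the tool from outside, world axes, zero at the start; "torque": the same for the moment, N m; "opening": finger opening in m.
Only numpy, scipy, OpenCV 4.12 (cv2) and the standard library are available. Lean on these libraries where they do the work, as an engineer would, in place of code of your own. Each camera call takes 0.05 s, during which the arm holds its last target. There are 200 camera calls.

## Working session

There is one attempt and no reset: what is moved stays moved. The work goes in short steps, Python scripts to look and compute and a shell command to move; the robot and the scene stay as the last step left them, time stands still between calls to the robot, and variables do not carry over. Pictures are saved under pics/ and viewed, about 8 in all and at most 12, crops included, and the job is handed in when it is done.

```bash
mkdir -p pics
cat > h.py <<'E'
import numpy as np, cv2
from workcell import monitor, cams, order
from scipy.spatial.transform import Rotation as R
def snap(n,f):
    c=cams.camera(n); cv2.imwrite(f'pics/{f}.png',c['img'][:,:,::-1]); np.savez(f'pics/{f}.npz',**c); return c
def world(c,u,v,d=None):
    d=c['depth'][int(v),int(u)] if d is None else d
    p=np.array([(u-c['cx'])/c['fx']*d,(v-c['cy'])/c['fy']*d,d])
    M=cv2.Rodrigues(np.array(c['rvec'],float))[0]
    return M.T@(p-np.ravel(c['tvec']))
def cloud(c):
    v,u=np.mgrid[0:420,0:560]; d=c['depth']
    p=np.stack([(u-c['cx'])/c['fx']*d,(v-c['cy'])/c['fy']*d,d],-1)
    M=cv2.Rodrigues(np.array(c['rvec'],float))[0]
    return (p-np.ravel(c['tvec']))@M
E
python3 - <<'E'
from h import *
s=monitor.get_obs(); print(s)
a=snap('top','t1');b=snap('scene','s1')
cv2.imwrite('pics/t1b.png',cv2.resize(a['img'][:,:,::-1],(800,600)))
cv2.imwrite('pics/s1b.png',cv2.resize(b['img'][:,:,::-1],(800,600)))
E
```

```text
{'time': 0.0, 'q': array([-7.57452844e+01,  5.00987513e+00,  1.00345169e+01,  9.51002456e+01,
        3.63801520e-04,  8.99990800e+01]), 'qd': array([ 0.0922656 , -0.05026682,  0.06390157,  0.07893766,  0.03206787,
        0.03063929]), 'joint_efforts': array([-2.22994968e-03, -5.20389998e+01,  4.64802969e+01,  1.63462147e-02,
       -1.50396418e-04,  1.07417614e-05]), 'ee_pos': array([ 0.13537732, -0.53285874,  0.24759538]), 'tcp_rot': array([-1.79924396e+02, -3.65015144e-04,  1.42556351e+01]), 'wrist_force': array([-0.351882  ,  0.12913423,  0.15373698]), 'torque': array([-0.00611721, -0.06452897, -0.03439667]), 'opening': 0.0854578648496451}
```

View pics/t1b.png

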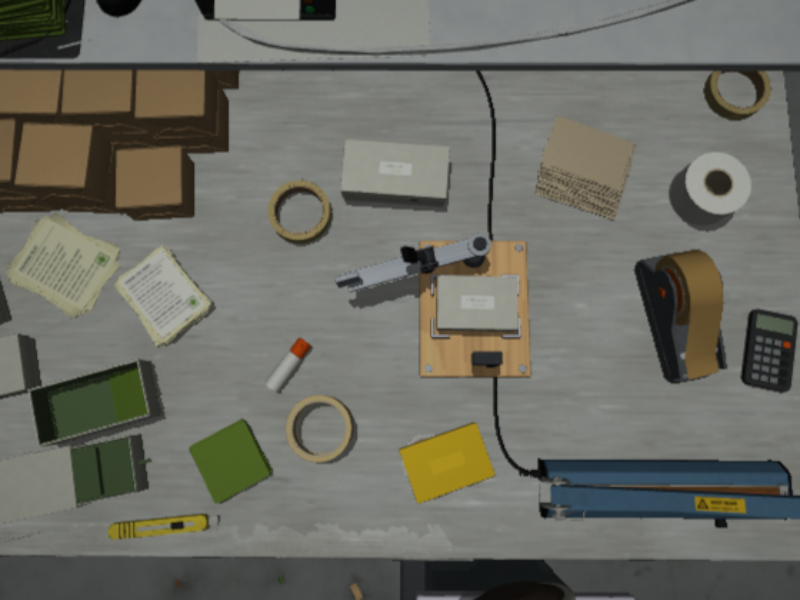

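View pics/s1b.png

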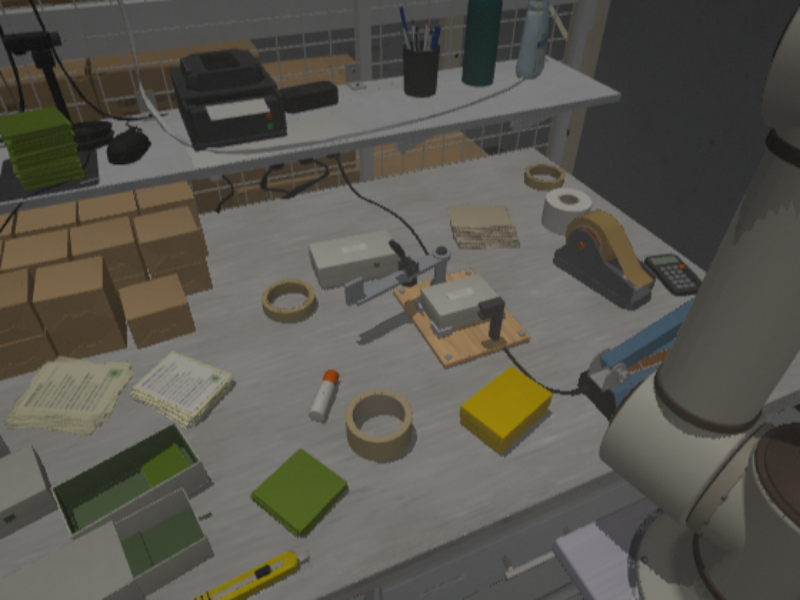

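The top view shows the strap pivot at about (480,243), the keeper at (487,358), the open strap's tab at about (348,281) and the lever at (412,255). The strap opens to the left (+y), and up in the image is +x. Next I'll measure these points.

Run:
```python
from h import *
c=dict(np.load('pics/t1.npz'))
P=cloud(c)
def ray(u,v,z):
    u/=1.42857;v/=1.42857
    a=world(c,u,v,.5);b=world(c,u,v,1.); return a+(b-a)*(z-a[2])/(b[2]-a[2])
for n,u,v,z in [('pivot',480,243,.09),('keeper',487,358,.098),('tab',348,282,.124),('c1',419,241,.012),('c2',526,241,.012),('c3',531,377,.012),('c4',419,377,.012),('box',478,303,.054),('levtip',408,253,.16),('ring',319,429,.025),('glue',289,365,.02),('tapefar',300,211,.02),('nb',396,170,.05)]:
    print(n,ray(u,v,z).round(4),P[int(v/1.42857),int(u/1.42857)].round(4))
# cloud fits
x0,y0=ray(480,305,.08)[:2]
m=(abs(P[...,0]-x0)<.2)&(abs(P[...,1]-y0-.05)<.22)
st=m&(P[...,2]>.076)&(P[...,2]<.2)
q=P[st]; print(len(q)); 
k=q[(q[:,2]<.115)&(q[:,0]<x0-.04)&(abs(q[:,1]-y0)<.06)]; print('keeper',len(k),k.min(0),k.max(0),k.mean(0))
s=q[(q[:,2]<.092)&(q[:,0]>x0-.0)]; mu=s.mean(0); w=np.linalg.svd(s[:,:2]-mu[:2])[2][0]; print('strap',len(s),mu,w,((s[:,:2]-mu[:2])@w).min(),((s[:,:2]-mu[:2])@w).max())
t=q[(q[:,2]>.1)]; print('tab', t[t[:,1]>y0+.11].mean(0), 'high',t[np.argsort(-t[:,2])[:10]].round(3))
# base plate
b=m&(abs(P[...,2]-.012)<.004)&(c['img'][...,0].astype(int)-c['img'][...,2]>40)
print('plate',cv2.minAreaRect((P[b][:,:2]*1000).astype(np.float32)))
bx=m&(abs(P[...,2]-.054)<.004); bxp=P[bx]; print('box',cv2.minAreaRect((bxp[:,:2]*1000).astype(np.float32)))
big=cv2.resize(c['img'][150:280,220:390,::-1],(800,612),interpolation=cv2.INTER_CUBIC)[:600]
cv2.imwrite('pics/t1c.png',big)
```

```text
pivot [0.6555 0.0669 0.09  ] [0.653  0.0682 0.1005]
keeper [0.4875 0.0613 0.098 ] [0.4889 0.0628 0.0955]
tab [0.5902 0.2559 0.124 ] [0.5939 0.2583 0.1092]
c1 [0.6788 0.1531 0.012 ] [0.683  0.1535 0.0024]
c2 [ 0.6794 -0.0165  0.012 ] [ 0.6835 -0.018   0.0027]
c3 [ 0.4654 -0.0172  0.012 ] [ 0.4678 -0.018   0.0013]
c4 [0.4647 0.1537 0.012 ] [ 0.4673  0.1539 -0.0009]
box [0.5727 0.0668 0.054 ] [0.573  0.068  0.0533]
levtip [0.6231 0.1731 0.16  ] [0.6228 0.1743 0.1621]
ring [0.3867 0.3031 0.025 ] [0.3866 0.3065 0.0018]
glue [0.4816 0.3517 0.02  ] [0.4824 0.3517 0.0243]
tapefar [0.7253 0.3423 0.02  ] [0.7329 0.3453 0.001 ]
nb [0.7826 0.19   0.05  ] [0.7812 0.1904 0.0537]
1786
keeper 215 [0.47879651 0.04083421 0.0774226 ] [0.49689345 0.08149764 0.1030113 ] [0.48769063 0.06237098 0.09741149]
strap 980 [0.62212002 0.16798603 0.08849511] [ 0.2822688  -0.95933536] -0.10917278407801467 0.11892453625546495
tab [0.60214325 0.24096752 0.12955944] high [[0.63  0.182 0.166]
 [0.614 0.176 0.165]
 [0.626 0.18  0.165]
 [0.626 0.182 0.165]
 [0.616 0.176 0.165]
 [0.63  0.18  0.165]
 [0.618 0.178 0.165]
 [0.62  0.178 0.165]
 [0.616 0.174 0.165]
 [0.622 0.178 0.165]]
plate ((572.8349609375, 159.1044158935547), (212.74842834472656, 350.2117614746094), 0.1021113395690918)
box ((575.7193603515625, 138.5449981689453), (388.41259765625, 261.255126953125), 2.368961811065674)
```

View pics/t1c.png

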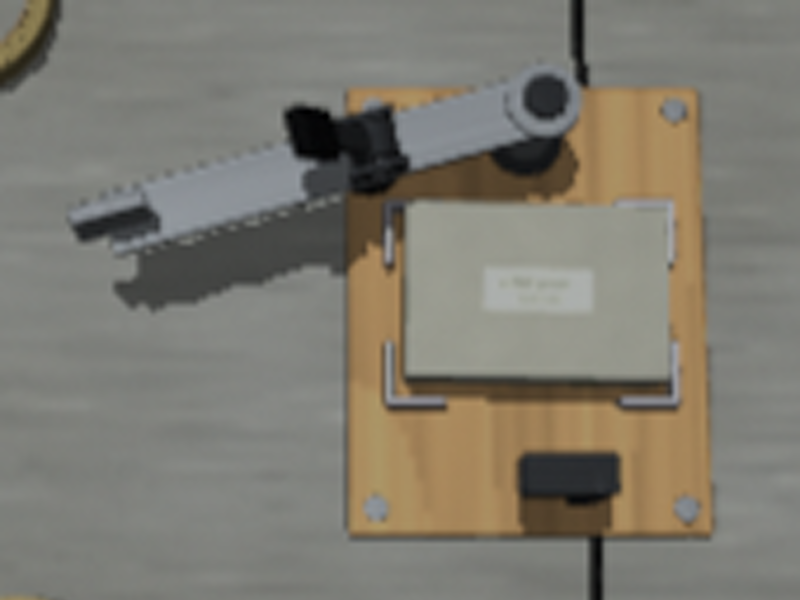

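Measured: the jig is at about (0.572, 0.068) with yaw near 0, the pivot is at (0.652, 0.068) and the strap is at about 73.6°. I'll shut the gripper, turn the wrist and see which way joint 6 goes.

```bash
python3 -m handwheel '[[0,0,0,0,0,-7],[0,0,0,0,0,-7],[0,0,0,0,0,-7],[0,0,0,0,0,-7],[0,0,0,0,0,-7],[0,0,0,0,0,-7],[0,0,0,0,0,-7],[0,0,0,0,0,-7]]' -1 60; python3 -c "
from h import *
print(monitor.get_obs()['q'].round(1))"
```

```text
time: 0.77
ee_pos: [0.1354, -0.5329, 0.2479]
tcp_rot: [-180.0, -0.0, 70.6]
wrist_force: [0.1, -0.1, -0.2]
opening: 0.0002
[-75.7   5.   10.   95.1   0.   33.7]
```

```bash
python3 -m handwheel '[[0,0,0,0,0,-4.45],[0,0,0,0,0,-4.45],[0,0,0,0,0,-4.45],[0,0,0,0,0,-4.45],[0,0,0,0,0,-4.45],[0,0,0,0,0,-4.45],[0,0,0,0,0,-4.45],[0,0,0,0,0,-4.45]]'; python3 -c "
from h import *
s=monitor.get_obs()
M=R.from_euler('xyz',s['tcp_rot'],degrees=True).as_matrix()
print(M.T@(np.array([.634,.269,.25])-s['ee_pos']))"
```

```text
time: 1.43
ee_pos: [0.1354, -0.5329, 0.2478]
tcp_rot: [180.0, -0.0, 106.1]
wrist_force: [0.0, -0.6, -0.3]
opening: -0.0001
[ 0.63252833  0.70118233 -0.00162666]
```

```bash
for i in 1 ; do python3 -m handwheel '[[0.02,0.022,0,0,0,0],[0.02,0.022,0,0,0,0],[0.02,0.022,0,0,0,0],[0.02,0.022,0,0,0,0],[0.02,0.022,0,0,0,0],[0.02,0.022,0,0,0,0],[0.02,0.022,0,0,0,0],[0.02,0.022,0,0,0,0]]'; python3 -m handwheel '[[0.02,0.022,0,0,0,0],[0.02,0.022,0,0,0,0],[0.02,0.022,0,0,0,0],[0.02,0.022,0,0,0,0],[0.02,0.022,0,0,0,0],[0.02,0.022,0,0,0,0],[0.02,0.022,0,0,0,0],[0.02,0.022,0,0,0,0]]'; done;  python3 -c "
from h import *
s=monitor.get_obs()
M=R.from_euler('xyz',s['tcp_rot'],degrees=True).as_matrix()
print(s['q'],M.T@(np.array([.634,.269,.25])-s['ee_pos']))"
```

```text
time: 2.1
ee_pos: [0.2614, -0.3297, 0.248]
tcp_rot: [-180.0, -0.0, 105.8]
wrist_force: [0.2, 0.2, 0.9]
opening: 0.0003
time: 2.77
ee_pos: [0.387, -0.1276, 0.2481]
tcp_rot: [-180.0, -0.0, 105.9]
wrist_force: [0.8, 0.3, -0.3]
opening: 0.0
[-1.82497381e+01 -1.43400773e+01 -7.97061226e+00  9.63748596e+01
 -8.33445121e-04  5.58944920e+01] [ 0.31404466  0.34595861 -0.00187369]
```

```bash
python3 -m handwheel '[[0.02,0.022,0,0,0,0],[0.02,0.022,0,0,0,0],[0.02,0.022,0,0,0,0],[0.02,0.022,0,0,0,0],[0.02,0.022,0,0,0,0],[0.02,0.022,0,0,0,0],[0.02,0.022,0,0,0,0],[0.02,0.022,0,0,0,0]]'; python3 -m handwheel '[[0.02,0.022,0,0,0,0],[0.02,0.022,0,0,0,0],[0.02,0.022,0,0,0,0],[0.02,0.022,0,0,0,0],[0.02,0.022,0,0,0,0],[0.02,0.022,0,0,0,0],[0.015,0.018,0,0,0,0],[0.01,0.01,0,0,0,0]]';  python3 -c "
from h import *
s=monitor.get_obs()
M=R.from_euler('xyz',s['tcp_rot'],degrees=True).as_matrix()
print(s['q'],M.T@(np.array([.634,.269,.25])-s['ee_pos']))
c=snap('wrist','w1');b=snap('top','t2');P=cloud(b)
k=P[(abs(P[...,0]-.65)<.1)&(abs(P[...,1]-.3)<.15)&(P[...,2]>.01)&(P[...,2]<.15)]
print(len(k))
"
```

```text
time: 3.43
ee_pos: [0.5126, 0.0744, 0.2479]
tcp_rot: [-180.0, -0.0, 105.9]
wrist_force: [0.4, -0.1, 0.1]
opening: 0.0001
time: 4.1
ee_pos: [0.6273, 0.2582, 0.2467]
tcp_rot: [-179.9, -0.0, 105.9]
wrist_force: [0.6, 0.2, -0.9]
opening: -0.0001
[2.23674487e+01 2.41636562e+01 3.30350392e+01 9.89625799e+01
 1.09373371e-02 9.64477569e+01] [ 0.00855737  0.0094236  -0.0033478 ]
0
```

View pics/w1.png

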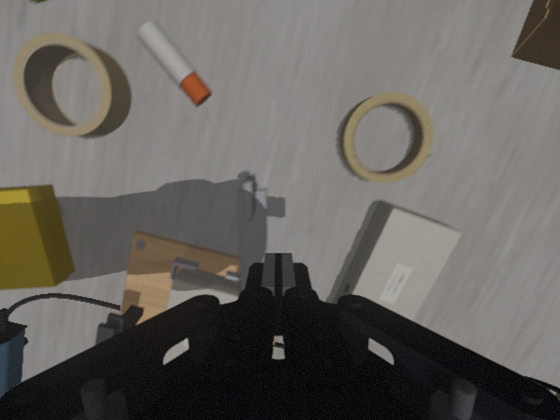

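The wrist view shows the tab's upright plate at about (248,195), with the shut fingertips at (280,258) on its open (right) side. Now I'll locate the tab more exactly.

```bash
python3 -c "
from h import *
s=monitor.get_obs();c=dict(np.load('pics/w1.npz'))
M=R.from_euler('xyz',s['tcp_rot'],degrees=True).as_matrix()
v,u=np.mgrid[0:420,0:560];d=c['depth']
p=np.stack([(u-c['cx'])/c['fx']*d,(v-c['cy'])/c['fy']*d,d,np.ones_like(d)],-1)@np.array(c['tool_from_camera']).T
p=p[...,:3]; w=p@M.T+s['ee_pos']
m=(v>160)&(v<250)&(u>225)&(u<275)&(w[...,2]>.07)&(w[...,2]<.14)
for lo,hi in((.115,.135),(.08,.1)):
  k=m&(w[...,2]>lo)&(w[...,2]<hi); print(k.sum(),w[k].min(0),w[k].max(0),w[k].mean(0),'tool',p[k].min(0),p[k].max(0))
  print(cv2.minAreaRect((w[k][:,:2]*1000).astype(np.float32)))
for r in range(165,255,8): print(r,[w[r,cc].round(3).tolist() for cc in (244,250,258)])
"
```

```text
397 [0.59216425 0.24479527 0.11510948] [0.60772681 0.2773616  0.12503998] [0.59998465 0.26169802 0.12255059] tool [-0.00627886 -0.02904336  0.1212591 ] [ 0.02692087 -0.02088427  0.13118112]
((599.8154907226562, 260.9532775878906), (8.127601623535156, 33.209228515625), 16.270538330078125)
1414 [0.5865245  0.20369348 0.08061421] [0.62923143 0.27735149 0.09995891] [0.60875945 0.23441114 0.08734259] tool [-0.04655866 -0.03881012  0.1463312 ] [ 0.02702975 -0.01053707  0.16565497]
((605.480712890625, 241.64564514160156), (28.06313133239746, 73.6902847290039), 16.35968589782715)
165 [[0.581, 0.273, -0.0], [0.588, 0.275, -0.001], [0.597, 0.278, -0.001]]
173 [[0.583, 0.264, 0.001], [0.59, 0.266, -0.001], [0.6, 0.269, -0.001]]
181 [[0.593, 0.276, 0.111], [0.598, 0.277, 0.113], [0.602, 0.259, -0.001]]
189 [[0.595, 0.272, 0.123], [0.6, 0.273, 0.124], [0.605, 0.25, -0.0]]
197 [[0.597, 0.265, 0.124], [0.602, 0.266, 0.122], [0.608, 0.26, 0.088]]
205 [[0.598, 0.258, 0.123], [0.603, 0.26, 0.123], [0.61, 0.252, 0.087]]
213 [[0.6, 0.252, 0.123], [0.605, 0.253, 0.124], [0.612, 0.245, 0.087]]
221 [[0.602, 0.245, 0.124], [0.607, 0.246, 0.123], [0.614, 0.237, 0.088]]
229 [[0.603, 0.225, 0.087], [0.609, 0.227, 0.087], [0.616, 0.229, 0.088]]
237 [[0.605, 0.217, 0.087], [0.611, 0.218, 0.086], [0.618, 0.222, 0.089]]
245 [[0.607, 0.209, 0.088], [0.613, 0.211, 0.089], [0.62, 0.213, 0.088]]
253 [[0.609, 0.201, 0.087], [0.615, 0.203, 0.088], [0.623, 0.205, 0.088]]
```

```bash
python3 -m handwheel '[[0.007,0.005,0,0,0,0],[0.007,0.005,0,0,0,0],[0,0,0.02,0,0,0],[0,0,0.025,0,0,0],[0,0,0.025,0,0,0],[0,0,0.025,0,0,0],[0,0,0.025,0,0,0],[0,0,0.013,0,0,0]]';  python3 -c "
from h import *
s=monitor.get_obs();print(s['q'].round(1))
t=s['ee_pos'][:2]-[.652,.068];print('r',np.hypot(*t),'ang',np.degrees(np.arctan2(t[1],-t[0])))"
```

```text
time: 4.87
ee_pos: [0.6313, 0.2717, 0.1123]
tcp_rot: [-179.8, 0.0, 105.8]
wrist_force: [-0.0, 0.9, -0.5]
opening: -0.0001
[23.3 23.7 17.5 84.   0.  97.5]
r 0.204784741347864 ang 84.18932732862169
```

```bash
python3 -m handwheel '[[0,-0.006,0,0,0,0],[0,-0.006,0,0,0,0],[0,-0.004,0,0,0,0],[0.0008,-0.007,0,0,0,-2],[0.0008,-0.007,0,0,0,-2],[0.0008,-0.007,0,0,0,-2],[0.0008,-0.007,0,0,0,-2],[0.0008,-0.007,0,0,0,-2]]'; python3 -m handwheel '[[0.0007,-0.007,0,0,0,-2],[0.0007,-0.007,0,0,0,-2],[0.0007,-0.007,0,0,0,-2],[0.0007,-0.007,0,0,0,-2],[0.0007,-0.007,0,0,0,-2],[0.0007,-0.007,0,0,0,-2],[0.0007,-0.007,0,0,0,-2],[0.0007,-0.007,0,0,0,-2]]'
cat > a.py <<'E'
from h import *
s=monitor.get_obs();print(s['q'].round(1))
t=s['ee_pos'][:2]-[.655,.069];print('r',np.hypot(*t),'ang',np.degrees(np.arctan2(t[1],-t[0])),'ideal yaw',180-s['tcp_rot'][2])
E
python3 a.py
python3 - <<'E'
from h import *
snap('scene','s2');snap('wrist','w2')
a=cv2.imread('pics/s2.png');b=cv2.imread('pics/w2.png')
cv2.imwrite('pics/c2.png',cv2.resize(np.hstack([a[100:380,150:430],b[60:340,140:420]]),(800,400)))
E
```

```text
time: 5.53
ee_pos: [0.5831, 0.26, 0.1179]
tcp_rot: [179.8, 0.0, 115.9]
wrist_force: [2.3, -0.3, 0.5]
opening: -0.0
time: 6.2
ee_pos: [0.5333, 0.2344, 0.118]
tcp_rot: [179.8, 0.1, 131.9]
wrist_force: [2.0, 0.2, 0.5]
opening: 0.0001
[23.7  8.6 -0.4 80.8 -0.  71.8]
r 0.205344147496316 ang 53.66295419277952 ideal yaw 48.05025963470953
```

View pics/c2.png

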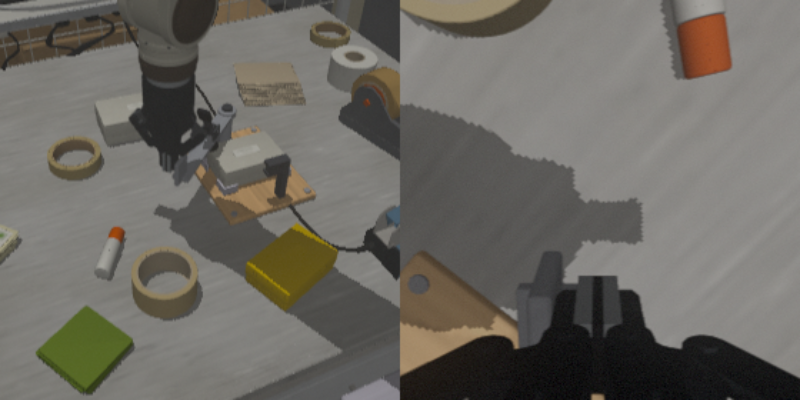

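The finger sits on the tab's open side, and the strap is following. I'll continue the arc.

```bash
python3 -m handwheel '[[0.0007,-0.007,0,0,0,-2],[0.0007,-0.007,0,0,0,-2],[0.0007,-0.007,0,0,0,-2],[0.0007,-0.007,0,0,0,-2],[0.0007,-0.007,0,0,0,-2],[0.0007,-0.007,0,0,0,-2],[0.0007,-0.007,0,0,0,-2],[0.0007,-0.007,0,0,0,-2]]'; python3 -m handwheel '[[0.0007,-0.007,0.0005,0,0,-2],[0.0007,-0.007,0.0005,0,0,-2],[0.0007,-0.007,0.0005,0,0,-2],[0.0007,-0.007,0.0005,0,0,-2],[0.0007,-0.007,0,0,0,-2],[0.0007,-0.007,0,0,0,-2],[0.0007,-0.007,0,0,0,-2],[0.0007,-0.007,0,0,0,-2]]';python3 a.py
```

```text
time: 6.97
ee_pos: [0.4925, 0.1962, 0.1169]
tcp_rot: [179.9, 0.1, 147.9]
wrist_force: [2.7, 0.6, -0.8]
opening: -0.0002
time: 7.63
ee_pos: [0.4638, 0.148, 0.1149]
tcp_rot: [179.9, 0.1, 163.9]
wrist_force: [1.5, 1.0, -0.2]
opening: 0.0001
[ 17.7  -4.4 -14.   80.1   0.   33.8]
r 0.20688636460302132 ang 22.436425914491252 ideal yaw 16.11537736514424
```

```bash
python3 -m handwheel '[[0.0003,-0.005,0,0,0,-1.4],[0.0003,-0.005,0,0,0,-1.4],[0.0003,-0.005,0,0,0,-1.4],[0.0003,-0.005,0,0,0,-1.4],[0.0003,-0.005,0,0,0,-1.4],[0.0003,-0.005,0,0,0,-1.4],[0.0003,-0.005,0,0,0,-1.4],[0.0003,-0.005,0,0,0,-1.4]]';python3 a.py;  python3 -m handwheel '[[0.0003,-0.0025,0,0,0,-0.7],[0.0003,-0.0025,0,0,0,-0.7],[0.0003,-0.0025,0,0,0,-0.7],[0.0003,-0.0025,0,0,0,-0.7],[0,0,0,0,0,0],[0,0,0,0,0,0],[0,0,0,0,0,0],[0,0,0,0,0,0]]';python3 a.py
```

```text
time: 8.3
ee_pos: [0.4533, 0.1092, 0.1147]
tcp_rot: [179.9, 0.1, 175.1]
wrist_force: [-1.4, 1.3, 0.7]
opening: 0.0
[ 13.5  -7.1 -16.6  80.4   0.   18.5]
r 0.2056594469722825 ang 11.283687123951704 ideal yaw 4.944196228438955
time: 8.97
ee_pos: [0.4509, 0.0991, 0.1131]
tcp_rot: [-180.0, -0.0, 177.8]
wrist_force: [-0.3, 0.3, 0.5]
opening: -0.0003
[ 12.4  -7.6 -17.2  80.4  -0.   14.6]
r 0.2062639093138082 ang 8.394017777978052 ideal yaw 2.1572319885340505
```

```bash
python3 -m handwheel '[[0,-0.0015,0,0,0,-0.4],[0,-0.0015,0,0,0,-0.4],[0,-0.0015,0,0,0,-0.4],[0,-0.0015,0,0,0,-0.4],[0,-0.0015,0,0,0,-0.4],[0,0,0,0,0,0],[0,0,0,0,0,0],[0,0,0,0,0,0]]'; python3 -m handwheel '[[0,-0.001,0,0,0,0],[0,-0.001,0,0,0,0],[0,-0.001,0,0,0,0],[0,0,0,0,0,0],[0,0,0,0,0,0],[0,0,0,0,0,0],[0,0,0,0,0,0],[0,0,0,0,0,0]]'; python3 a.py
```

```text
time: 9.63
ee_pos: [0.451, 0.0915, 0.1134]
tcp_rot: [-180.0, 0.0, 179.8]
wrist_force: [-0.3, 0.1, 0.3]
opening: 0.0001
time: 10.3
ee_pos: [0.4508, 0.0886, 0.1132]
tcp_rot: [-180.0, -0.0, 179.9]
wrist_force: [-0.2, 0.4, -0.3]
opening: 0.0
[ 11.1  -8.  -17.5  80.5  -0.   11.3]
r 0.20512975333574282 ang 5.477674207808226 ideal yaw 0.14796163100089643
```

```bash
for i in 1; do python3 -m handwheel '[[0,-0.001,0,0,0,0],[0,-0.001,0,0,0,0],[0,-0.001,0,0,0,0],[0,0,0,0,0,0],[0,0,0,0,0,0],[0,0,0,0,0,0],[0,0,0,0,0,0],[0,0,0,0,0,0]]'; done
python3 - <<'E'
from h import *
snap('scene','s3');snap('wrist','w3')
a=cv2.imread('pics/s3.png');b=cv2.imread('pics/w3.png')
cv2.imwrite('pics/c3.png',cv2.resize(np.hstack([a[100:380,200:480],b[60:340,140:420]]),(800,400)))
E
```

```text
time: 10.97
ee_pos: [0.4508, 0.0869, 0.1133]
tcp_rot: [179.8, -0.0, 179.9]
wrist_force: [-0.5, 10.4, -1.0]
opening: -0.0
```

View pics/c3.png

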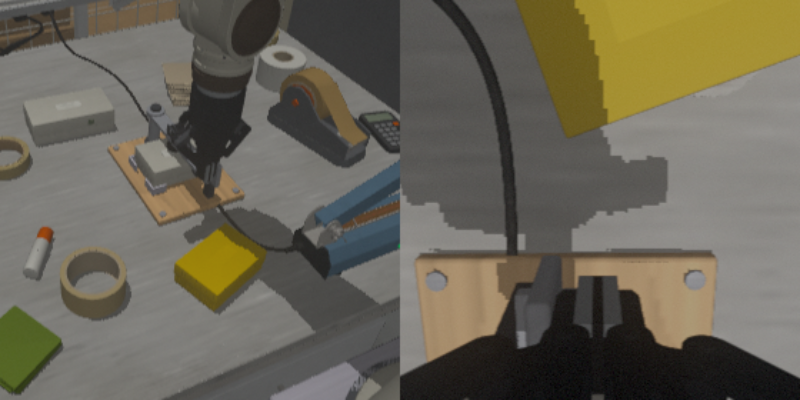

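The force is a steady 10 N at y=0.087, which matches the geometry of the home stop. I'll back off, rise, go over the lever's +x side and look.

```bash
python3 -m handwheel '[[0,0.006,0,0,0,0],[0,0.008,0,0,0,0],[0,0,-0.02,0,0,0],[0,0,-0.03,0,0,0],[0,0,-0.03,0,0,0],[0,0,-0.03,0,0,0],[0,0,-0.02,0,0,0],[0,0,0,0,0,0]]'; python3 -m handwheel '[[-0.022,-0.005,0,0,0,0],[-0.022,-0.005,0,0,0,0],[-0.022,-0.005,0,0,0,0],[-0.022,-0.005,0,0,0,0],[-0.022,-0.005,0,0,0,0],[-0.022,-0.005,0,0,0,0],[-0.022,-0.004,0,0,0,0],[0,0,0,0,0,0]]'
cat > w.py <<'E'
from h import *
import sys
s=monitor.get_obs();c=snap('wrist',sys.argv[1])
M=R.from_euler('xyz',s['tcp_rot'],degrees=True).as_matrix()
v,u=np.mgrid[0:420,0:560];d=c['depth']
p=np.stack([(u-c['cx'])/c['fx']*d,(v-c['cy'])/c['fy']*d,d,np.ones_like(d)],-1)@np.array(c['tool_from_camera']).T
w=p[...,:3]@M.T+s['ee_pos']; np.save('pics/w.npy',w); print(s['ee_pos'].round(4))
m=(abs(w[...,1]-.068)<.03)&(w[...,0]>.43)&(w[...,0]<.62)&(d>0)
for lo,hi,x0,x1 in((.135,.18,.5,.62),(.105,.135,.48,.57),(.115,.13,.43,.48),(.083,.092,.5,.54)):
  k=m&(w[...,2]>lo)&(w[...,2]<hi)&(w[...,0]>x0)&(w[...,0]<x1)
  if k.sum(): print(lo,k.sum(),w[k].min(0).round(4),w[k].max(0).round(4),w[k].mean(0).round(4))
E
python3 w.py w4
```

```text
time: 11.73
ee_pos: [0.4521, 0.1002, 0.2477]
tcp_rot: [179.9, 0.3, 179.9]
wrist_force: [0.4, 0.8, 0.5]
opening: -0.0002
time: 12.4
ee_pos: [0.6073, 0.0647, 0.2405]
tcp_rot: [-179.9, -0.1, 179.8]
wrist_force: [1.6, -0.0, -0.4]
opening: -0.0001
[0.6073 0.0647 0.2405]
0.135 1008 [0.5375 0.0596 0.135 ] [0.5609 0.0816 0.1651] [0.5475 0.0704 0.1561]
0.105 264 [0.5595 0.0579 0.1051] [0.57   0.084  0.1349] [0.5657 0.0705 0.119 ]
0.115 435 [0.4536 0.0665 0.1155] [0.4748 0.0743 0.1254] [0.4646 0.0704 0.1228]
0.083 1468 [0.5003 0.0568 0.0847] [0.5393 0.0847 0.0902] [0.5181 0.0706 0.0876]
```

View pics/w4.png

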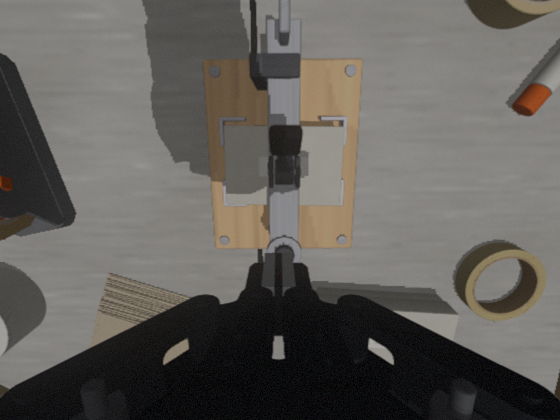

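The strap lies straight through the keeper, with the tab at y≈0.070. The lever stands raised with its tip near (0.542, 0.070, 0.165), and the paddle is at pixel (285,135). I'll come down on the paddle's +x side.

```bash
python3 -m handwheel '[[0.01,0.003,0,0,0,0],[0.01,0.0025,0,0,0,0],[0,0,0.014,0,0,0],[0,0,0.014,0,0,0],[0,0,0.014,0,0,0],[0,0,0.014,0,0,0],[0,0,0.010,0,0,0],[0,0,0,0,0,0]]'; python3 -m handwheel '[[0,0,0,0,0,0],[0,0,0,0,0,0],[0,0,0,0,0,0],[0,0,0,0,0,0],[0,0,0,0,0,0],[0,0,0,0,0,0],[0,0,0,0,0,0],[0,0,0,0,0,0]]'
```

```text
time: 13.12
ee_pos: [0.5833, 0.071, 0.175]
tcp_rot: [-180.0, -0.2, 179.9]
wrist_force: [-0.2, 0.5, -0.3]
opening: 0.0001
time: 13.78
ee_pos: [0.5849, 0.0707, 0.1773]
tcp_rot: [-180.0, 0.0, 179.9]
wrist_force: [0.2, 0.3, -0.0]
opening: -0.0002
```

```bash
python3 -m handwheel '[[0.004,0,0.003,0,0,0],[0.005,0,0.003,0,0,0],[0.005,0,0,0,0,0],[0.005,0,0,0,0,0],[0.004,0,0.002,0,0,0],[0.004,0,0.0025,0,0,0],[0.004,0,0.0025,0,0,0],[0.004,0,0.003,0,0,0]]'; python3 -m handwheel '[[0.0032,0,0.0035,0,0,0],[0.0032,0,0.0035,0,0,0],[0.0032,0,0.0035,0,0,0],[0.003,0,0.0035,0,0,0],[0.002,0,0.004,0,0,0],[0.0015,0,0.004,0,0,0],[0,0,0,0,0,0],[0,0,0,0,0,0]]'
```

```text
time: 14.45
ee_pos: [0.5499, 0.0709, 0.1619]
tcp_rot: [180.0, 0.1, 179.9]
wrist_force: [0.9, 0.5, 5.3]
opening: 0.0002
time: 15.12
ee_pos: [0.5332, 0.0709, 0.1387]
tcp_rot: [-180.0, -0.1, 179.9]
wrist_force: [-0.5, -0.3, 0.7]
opening: 0.0002
```

```bash
python3 -m handwheel '[[0.001,0,0.003,0,0,0],[0.001,0,0.003,0,0,0],[0,0,0.002,0,0,0],[0,0,0.002,0,0,0],[0,0,0,0,0,0],[0,0,0,0,0,0],[0,0,0,0,0,0],[0,0,0,0,0,0]]'; python3 -m handwheel '[[0,0,0.002,0,0,0],[0,0,0.001,0,0,0],[0,0,0,0,0,0],[0,0,0,0,0,0],[0,0,0,0,0,0],[0,0,0,0,0,0],[0,0,0,0,0,0],[0,0,0,0,0,0]]'
```

```text
time: 15.78
ee_pos: [0.5315, 0.0709, 0.1292]
tcp_rot: [180.0, -0.0, 179.9]
wrist_force: [-2.4, 0.3, 4.2]
opening: -0.0
time: 16.45
ee_pos: [0.5316, 0.071, 0.1285]
tcp_rot: [180.0, 0.1, 179.9]
wrist_force: [-8.8, -0.2, 19.3]
opening: 0.0001
```

The lever has gone stiff against its stop (19 N). I'll lift off, go back along +x and check.

```bash
python3 -m handwheel '[[0,0,-0.01,0,0,0],[0,0,-0.02,0,0,0],[0,0,-0.02,0,0,0],[0,0,-0.025,0,0,0],[0,0,-0.025,0,0,0],[-0.02,0,-0.01,0,0,0],[-0.03,0,0,0,0,0],[-0.02,0,0,0,0,0]]'; python3 -m handwheel '[[0,0,0,0,0,0],[0,0,0,0,0,0],[0,0,0,0,0,0],[0,0,0,0,0,0],[0,0,0,0,0,0],[0,0,0,0,0,0],[0,0,0,0,0,0],[0,0,0,0,0,0]]'; python3 w.py w5
python3 - <<'E'
from h import *
w=np.load('pics/w.npy')
m=(abs(w[...,1]-.0706)<.008)&(w[...,0]>.49)&(w[...,0]<.57)&(w[...,2]>.095)
k=w[m]
for x in np.arange(.495,.57,.008):
    q=k[abs(k[:,0]-x)<.003]
    if len(q): print(round(x,3),np.median(q[:,2]).round(4),len(q))
t=w[(w[...,2]>.115)&(w[...,2]<.13)&(w[...,0]<.48)&(w[...,0]>.43)&(abs(w[...,1]-.07)<.04)]; print('tab',t.mean(0))
snap('scene','s5');a=cv2.imread('pics/s5.png')[120:330,230:440];b=cv2.imread('pics/w5.png')[0:280,140:420]
cv2.imwrite('pics/c5.png',np.hstack([cv2.resize(a,(400,400)),cv2.resize(b,(400,400))]))
E
```

```text
time: 17.12
ee_pos: [0.6039, 0.0708, 0.2371]
tcp_rot: [180.0, 0.2, 179.9]
wrist_force: [1.0, 0.0, -0.7]
opening: -0.0
time: 17.78
ee_pos: [0.6015, 0.0708, 0.2366]
tcp_rot: [180.0, 0.0, 179.9]
wrist_force: [0.3, 0.2, -0.8]
opening: -0.0
[0.6015 0.0708 0.2366]
0.105 1870 [0.5058 0.0574 0.105 ] [0.57   0.0841 0.1153] [0.5348 0.0707 0.1105]
0.115 487 [0.4494 0.0664 0.1151] [0.4746 0.074  0.1257] [0.4625 0.0704 0.1231]
0.083 464 [0.5001 0.0566 0.0848] [0.5398 0.0848 0.0896] [0.517  0.0715 0.0875]
0.495 0.0977 160
0.503 0.111 4
0.511 0.1132 186
0.519 0.1126 178
0.527 0.1118 159
0.535 0.3619 1041
0.543 0.1091 120
0.551 0.1084 105
0.559 0.1072 108
0.567 0.1084 151
tab [0.46253102 0.07043464 0.1230975 ]
```

View pics/c5.png

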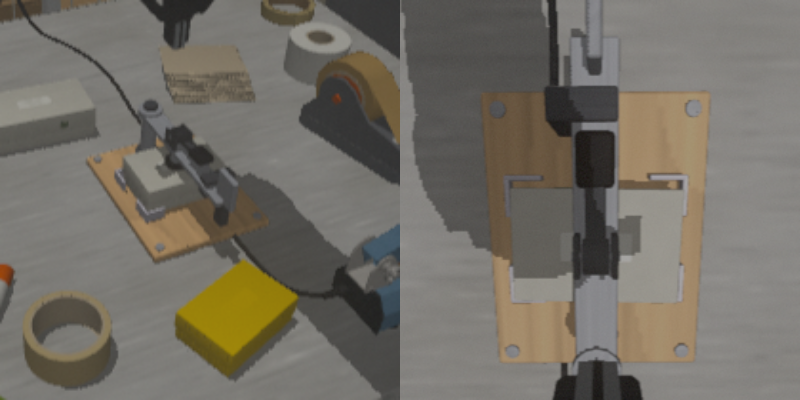

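The lever is down: the paddle slopes about 5–6° with its top at 0.113 m. The strap is in the keeper, the box is in its nest and the arm is clear, so I'll hand in.

```bash
python3 -c "
from workcell import order; print(order.job_done())"
```

```text
the job is handed in; nothing more can be done
None
```

I pushed the strap home with the outside of the shut fingers, then pushed the lever all the way down, moved clear and handed the job in at about 18 s. No verdict is reported.

- **Strap:** the push ended on a steady 10 N against the stop. Afterwards, and again at the end, the tab read y≈0.070 m and the strap lay straight through the keeper.
- **Lever:** it was still raised when the strap came home. The push ended at 19 N against its stop, and the paddle's measured slope of about 5° agrees with the 6° stop.
- **Box and other things:** in the last images the box sits in its nest. I did not measure how far the box or the bystanders had moved. The arm's path stayed clear of the bystanders, but the last picture was cropped and did not show all of them.
- **Foot force:** I could not measure it directly, so it is inferred from the lever being fully down.
- **Disagreement:** early estimates of the jig position differed by 2–3 mm. I settled this by pushing until contact.

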